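# Complete the wash rack and hold the parts washer's sprung lid at its mark

### The job

Get the core-drill cutters ready for washing: two of the rack's six holes are empty, so stand one of the two spare cutters from the plywood board in each of them, teeth down and right to the floor like the others, lowering them in rather than dropping them, and leave the cutters already in the rack, the bolt and the other things on the bench as they are. Then take the handle of the parts washer's self-closing lid, raise it against its springs until the lid's pointer is level with the line on the quadrant's clip (leave the clip where it is), and finish while holding it there, still and without letting go, so that the rack can be put in under it.

Things in the scene. Friction and masses are not known exactly. Their poses are not given: they have to be found in the camera images.
- cutter0_mid (a point): a core-drill cutter (annular cutter), bare steel: a fluted body 24 mm in diameter and 30 mm high with the teeth at the bottom, and above it a plain round clamping shank 19 mm in diameter and 31 mm long; 62 mm high in all, about 160 g, standing teeth down. The point is its centre, 31 mm above the teeth (the shank spans 0 to 31 mm above the point); z runs along it, up to the shank. One of six alike; at the start four stand in the rack and two are spares on the plywood board
- cutter1_mid (a point): a core-drill cutter, its centre, as cutter0
- cutter2_mid (a point): a core-drill cutter, its centre, as cutter0
- cutter3_mid (a point): a core-drill cutter, its centre, as cutter0
- cutter4_mid (a point): a core-drill cutter, its centre, as cutter0
- cutter5_mid (a point): a core-drill cutter, its centre, as cutter0
- hole0 (a point): one of the six holes of the wash rack, an aluminium block 176 x 116 mm and 32 mm high, two rows of three holes 56 mm apart; the rack is fixed. The point is the centre of the hole's mouth, in the top face; x and y run along the block's long and short sides. The hole is round, 27 mm wide, 24 mm deep with a floor 8 mm above the bench; a seated cutter stands on that floor, its centre 7 mm above this point
- hole1 (a point): centre of the mouth of another hole of the rack, as hole0
- hole2 (a point): centre of the mouth of another hole of the rack, as hole0
- hole3 (a point): centre of the mouth of another hole of the rack, as hole0
- hole4 (a point): centre of the mouth of another hole of the rack, as hole0
- hole5 (a point): centre of the mouth of another hole of the rack, as hole0
- lid (a joint): angle of the parts washer's lid in rad: 0 is shut (as at the start), and it grows as the lid's front edge rises, up to 1.4. Springs at the hinge and the lid's weight (about 0.8 kg) pull it shut from any angle: about 10 N at the handle at first, about 12 N square to the lid (16 N straight up) at 0.55 rad; let go, it falls shut. The washer is a grey steel tank 400 mm wide, 300 mm deep and about 165 mm high, fixed to the bench
- lid_handle (a point): middle of the lid's handle, a steel bar 12 mm thick, 130 mm long between two legs, near the lid's front edge and parallel to it, 45 mm clear above the sheet (207 mm above the bench when shut). Frame turns with the lid: y along the bar, x towards the hinge, z away from the lid's upper face. The hinge line is parallel to the bar, 270 mm away along +x and 57 mm along -z
- lid_pointer (a point): tip of the pointer, a small steel tongue on the side edge of the lid beside the quadrant, 212 mm in front of the hinge line; it travels up along the inner edge of the quadrant as the lid rises
- clip_mark (a point): white line on the dark steel clip (30 x 12 mm and 18 mm high, with a thumbscrew) that is clamped on the quadrant, an aluminium strip with division lines that rises in an arc of 225 mm radius about the hinge at the side of the washer. The clip marks how far the lid is to be raised; its place differs from day to day. Its frame is that of the lid when the lid stands at the mark
- clip (a joint): place of the clip on the quadrant in rad: the lid angle at which the pointer stands level with the clip's white line; between 0.28 and 0.55. It is clamped and stays put
- bolt: a hexagon bolt standing on its head on the plywood board (130 x 130 mm, 12 mm thick) among the spares: head 30 mm across and 12.5 mm high, shank 20 mm, 57 mm high in all; it does not belong in the rack. Origin at its underside
- tin: a closed tin 80 mm in diameter, 85 mm high, standing beyond the plywood board; origin at its underside. Bystander
- wrench: a wrench lying flat between the rack and the washer, towards the robot; bystander
- hammer: a hammer lying beyond the gap between rack and washer; bystander
- brush: a brass wire brush, 220 mm long and 26 mm high, lying beyond the rack; bystander
Things that resemble listed ones, but are neither listed nor needed, are in the scene too. What is shaped like the part that bears cutter4_mid but pink is not meant. What is shaped like the part that bears cutter5_mid but turquoise is not meant.

How it is judged:
By the outcome, as a careful person would: the job done as asked, in the order asked, and still so for the second after the job is handed in, while the arm keeps its last pose, push and grip.
It also fails if it takes over 58 s, if anything falls off the work surface, if the arm or the gripper's body presses on something with over 40 N, if the wrist force passes 120 N, or if a joint passes its speed limit or range.

### The arm

A 6-joint arm with a two-finger parallel gripper is mounted at the origin on the work surface. World frame = base frame: x ahead of the robot, y to its left, z up, the work surface at z = 0. Lengths are in m, angles in rad, forces in N, time in s.
With the tool pointing down it reaches from about 0.35 to 0.975 m from the base axis. Payload 4.9 kg.
Tool frame: the origin (TCP) lies where the fingers leave the gripper's body, on its centre line; the fingertips stand ahead of it and the grasp point (between the pads) lies 54 mm ahead of it (manip.tip_extent is the z of the fingertips in the tool frame, in m); z points along the fingers, y is the line along which they close (so a half turn about z gives the same grasp; the last joint's range is limited). The gripper opens to 85 mm and grips with 20 to 120 N. Pads are 22 mm wide; open, the fingers measure 114 mm over their backs; the gripper's body (76 mm by 85 mm) begins 54 mm behind the grasp point. The pads swing forward as they close: fully open they stand 13 mm farther back than shut.
Start: joints at [0.983, 0.053, 1.613, -0, 1.476, -0.119], TCP at [0.282, 0.558, 0.304] pointing down, gripper open.
Joint ranges: [-3.01, 3.01], [-1.01, 2.22], [0.06, 2.58], [-1.02, 4.17], [0.09, 2.62], [-3.14, 3.14]. Speed limits (rad/s): [2.57, 2.57, 3.14, 3.14, 3.14, 3.14].

### API

Orientations are given as a rotation vector (axis times angle).
In Python, from rig import manip, imaging gives the robot as it stands. The module is installed in compiled form; this text tells all that it offers.
- The arm moves only by the tool play_rows, never from a script. Its argument "moves" is a list that holds one entry, the list of rows, each a list of 7 numbers: the shift along the world's x, y, z in mm, then the turn, a rotation vector about the world's x, y, z in degrees, then the opening, from 0 (shut) to 1 (fully open). A call has 1 to 10 rows; each row shifts and turns the commanded pose from where the row before left it; what a row does not reach is not made up. A row lasts 1/10 s, in which the tool goes at most 50 mm and 8.59 degrees, less where a joint would pass 70% of its speed; a pose out of reach is approached as far as the arm can. A call with a gripper value outside its range is refused whole. The fingers move at their own pace and stop on an object; "squeeze" is the grip in N (left out, the last holds). Time passes only in rows, so rows that do not move let the fingers close. It gives the time, the measured TCP pose, the force, the opening and the grip force at its end, in the units of the state.
- manip.state(): the state, without advancing time (a new reading comes with each control period).
- imaging.snapshot(name): name is "side" or "top" or "wrist"; returns the picture (480x640x3 uint8, red, green, blue); there is no depth.
- imaging.camera_model(name): a dict with "camera_matrix" (3x3 intrinsics, pixels), "dist" ([k1, k2, p1, p2, k3] as OpenCV has them; the pictures are not rectified), "world_from_camera" (4x4, takes a point from camera to world coordinates); the wrist camera has in their place "tool_from_camera" (4x4, takes a point from camera to tool coordinates, whose origin is the TCP and whose axes are the flange's). Camera axes: x right, y down, z forward; pixel columns grow to the right and rows downward; lengths in m; the calibration is good to about 2 mm. A picture is of the moment at which its call begins: read the wrist's pose just before it. camera_model takes no time and is no camera call.
- manip.sign_off(): hands the job in; it is judged then, once.
The state is a dict: "clock": time; "qpos": joint angles; "qvel": joint speeds; "tau": joint torques, N m; "ee_pos": TCP position; "tool_rot": TCP orientation; "ft_force": force on the tool from outside, world axes, zero at the start; "ft_torque": the same for the moment, N m; "gripper_width": finger opening in m; "finger_force": force on a finger pad.
Only numpy, scipy, OpenCV 4.12 (cv2) and the standard library are available. Lean on these libraries where they do the work, as an engineer would, in place of code of your own. Each camera call takes 0.05 s, during which the arm holds its last target. There are 200 camera calls.

## Working session

There is one attempt and no reset: what is moved stays moved. The work goes in short steps, Python scripts to look and compute and a tool call to move; the robot and the scene stay as the last step left them, time stands still between calls to the robot, and variables do not carry over. Pictures are saved under pics/ and viewed, at most 10 in all, crops included, and the job is handed in when it is done.

Besides the shell and the picture viewer there is one more tool, called by a JSON object that holds its "method" and its "body", one argument or row to a line. play_rows: Moves the arm, as the interface text tells. Its arguments: {"type":"object","properties":{"moves":{"type":"array"},"squeeze":{"type":"number"}},"required":["moves"]}

```bash
mkdir -p pics
python3 - <<'E'
from rig import manip, imaging
import cv2, numpy as np
np.set_printoptions(precision=4,suppress=True)
print(manip.state(), manip.tip_extent)
for n in ("side","top","wrist"):
    im=imaging.snapshot(n); cv2.imwrite(f"pics/{n}0.png",im[:,:,::-1]); print(n,imaging.camera_model(n))
E
```

```text
{'clock': 0.0, 'qpos': array([ 0.983 ,  0.0534,  1.6143,  0.    ,  1.476 , -0.1191]), 'qvel': array([-0.0004,  0.0003,  0.0009, -0.0008, -0.0003, -0.0006]), 'tau': array([  0.0003, -39.368 , -37.0179,  -0.    ,   0.0068,  -0.    ]), 'ee_pos': array([0.2821, 0.5572, 0.3027]), 'tool_rot': array([-0.7294, -3.055 ,  0.003 ]), 'ft_force': array([-0.3841,  0.2071,  0.1517]), 'ft_torque': array([-0.0302, -0.0525, -0.0108]), 'finger_force': 0.0, 'gripper_width': 0.08540406865736629} 0.0726
side {'camera_matrix': array([[465.4658,   0.    , 322.0121],
       [  0.    , 465.4658, 241.0632],
       [  0.    ,   0.    ,   1.    ]]), 'dist': array([-0.0453,  0.    ,  0.    ,  0.    ,  0.    ]), 'world_from_camera': array([[-0.9995, -0.0123,  0.0301,  0.522 ],
       [-0.0312,  0.6214, -0.7829,  1.0082],
       [-0.0091, -0.7834, -0.6214,  0.9419],
       [ 0.    ,  0.    ,  0.    ,  1.    ]])}
top {'camera_matrix': array([[528.095 ,   0.    , 319.6376],
       [  0.    , 528.095 , 240.5086],
       [  0.    ,   0.    ,   1.    ]]), 'dist': array([-0.1258,  0.    ,  0.    ,  0.    ,  0.    ]), 'world_from_camera': array([[ 0.0048, -0.9802,  0.1978,  0.2914],
       [-0.9999, -0.0067, -0.0087,  0.0346],
       [ 0.0099, -0.1978, -0.9802,  1.4526],
       [ 0.    ,  0.    ,  0.    ,  1.    ]])}
wrist {'camera_matrix': array([[359.4523,   0.    , 317.2399],
       [  0.    , 359.4523, 233.0753],
       [  0.    ,   0.    ,   1.    ]]), 'dist': array([-0.0131,  0.    ,  0.    ,  0.    ,  0.    ]), 'tool_from_camera': array([[-0.0007, -0.957 , -0.2902,  0.074 ],
       [ 1.    , -0.0009,  0.0006,  0.0001],
       [-0.0008, -0.2902,  0.957 , -0.0702],
       [ 0.    ,  0.    ,  0.    ,  1.    ]])}
```

View pics/top0.png

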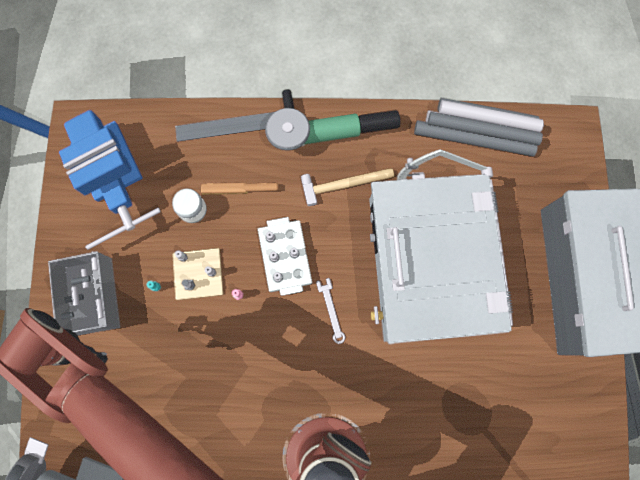

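View pics/side0.png

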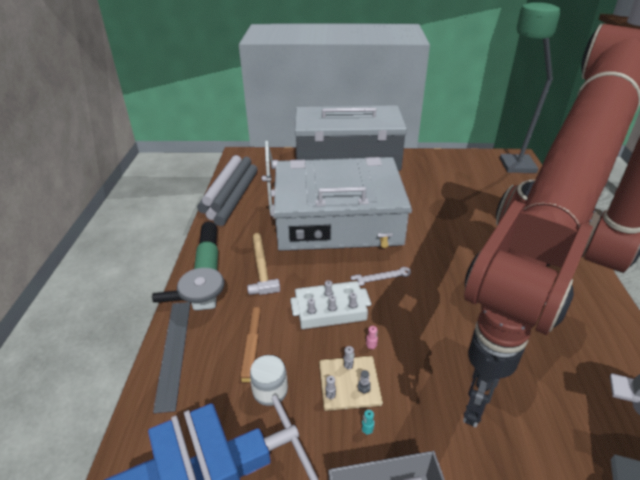

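The top view shows the washer at (440,260) with its handle at (398,255) and the quadrant strip near (440,158). The rack is at (285,257), and the board at (198,274) carries three upright things at (180,256), (209,272) and (187,286). Pink (237,294) and turquoise (152,286) lookalikes stand off the board. I'll enlarge that area.

```bash
cat > h.py <<'E'
import numpy as np, cv2
from scipy.spatial.transform import Rotation as R
from rig import manip, imaging
np.set_printoptions(precision=4,suppress=True)
def wfc(n,st=None):
    m=imaging.camera_model(n)
    if n!="wrist": return m,np.array(m["world_from_camera"])
    st=st or manip.state(); T=np.eye(4); T[:3,:3]=R.from_rotvec(st["tool_rot"]).as_matrix(); T[:3,3]=st["ee_pos"]
    return m,T@np.array(m["tool_from_camera"])
def ray(n,uv,st=None):
    m,T=wfc(n,st); p=cv2.undistortPoints(np.array([[uv]],float),m["camera_matrix"],m["dist"])[0,0]
    d=T[:3,:3]@np.array([p[0],p[1],1]); return T[:3,3],d/np.linalg.norm(d)
def onz(n,uv,z,st=None):
    o,d=ray(n,uv,st); return o+d*(z-o[2])/d[2]
def tri(rays):
    A=sum(np.eye(3)-np.outer(d,d) for o,d in rays); b=sum((np.eye(3)-np.outer(d,d))@o for o,d in rays)
    p=np.linalg.solve(A,b); return p,[float(np.linalg.norm((np.eye(3)-np.outer(d,d))@(p-o))) for o,d in rays]
def proj(n,P,st=None):
    m,T=wfc(n,st); Ti=np.linalg.inv(T)
    return cv2.projectPoints(np.atleast_2d(P).astype(float),cv2.Rodrigues(Ti[:3,:3])[0],Ti[:3,3],m["camera_matrix"],m["dist"])[0][:,0]
E
python3 - <<'E'
from h import *
t=cv2.imread("pics/top0.png");s=cv2.imread("pics/side0.png")
a=cv2.resize(t[212:304,140:320],None,fx=4.4,fy=4.4,interpolation=cv2.INTER_CUBIC)[:,:800]
cv2.imwrite("pics/c1.png",a)
for uv in [(180,256),(209,272),(187,286),(285,257)]: print(uv,onz("top",uv,0.06))
E
```

```text
(180, 256) [0.5274 0.3978 0.06  ]
(209, 272) [0.4848 0.317  0.06  ]
(187, 286) [0.4466 0.3745 0.06  ]
(285, 257) [0.5269 0.1145 0.06  ]
```

View pics/c1.png

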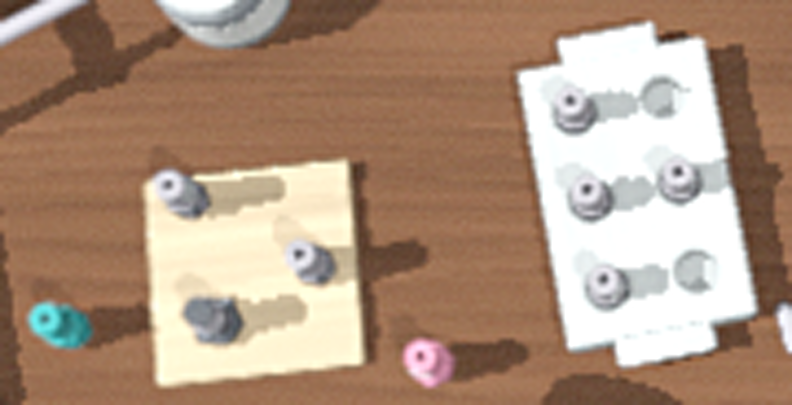

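On the board, the two bare-steel cutters have a shank bore and sit at crop (172,188) and (303,257), which is full (180,256) and (209,271). The darker thing at crop (205,315) has a hex head at the bottom and no bore, so it is the bolt. Pink (430,357) and turquoise (60,322) are not meant. The empty holes are at crop (662,97) and (695,270), full (290,234) and (298,273). Next I bring the wrist camera over.

{"method": "play_rows", "body": {
  "moves": [
    [[20, -28, 0, 0, 0, 3, 1], [20, -28, 0, 0, 0, 3, 1], [20, -28, 0, 0, 0, 3, 1], [20, -28, 0, 0, 0, 3, 1], [20, -28, 0, 0, 0, 3, 1], [20, -28, 0, 0, 0, 3, 1], [20, -28, 0, 0, 0, 3, 0.6], [20, -28, 0, 0, 0, 3, 0.5], [20, -28, 0, 0, 0, 3, 0.45], [10, -15, 0, 0, 0, 3, 0.45]]
  ],
  "squeeze": 60
}}

```text
clock: 1.15
ee_pos: [0.4734, 0.2885, 0.3035]
tool_rot: [0.086, -3.14, 0.001]
ft_force: [1.4, 0.6, 0.0]
gripper_width: 0.0385
finger_force: 0.0
```

Run:
```python
from h import *
import pickle
st=manip.state(); im=imaging.snapshot("wrist"); cv2.imwrite("pics/w1.png",im[:,:,::-1]); pickle.dump(st,open("w1.pkl","wb"))
print(st["clock"],st["ee_pos"],R.from_rotvec(st["tool_rot"]).as_matrix(),st["gripper_width"])
```

```text
1.15 [0.4734 0.2885 0.3035] [[-0.9985 -0.0548 -0.0002]
 [-0.0548  0.9985 -0.0007]
 [ 0.0002 -0.0007 -1.    ]] 0.0384615474315618
```

View pics/w1.png

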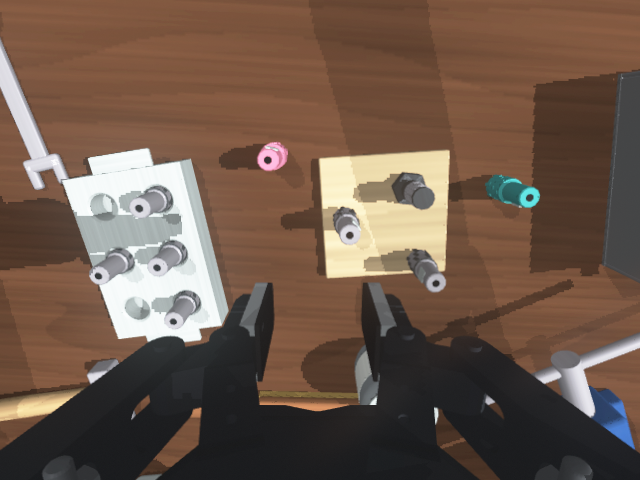

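The wrist picture confirms this. The cutter tops are at (348,235) and (435,283), each with a bore. The bolt, with its hex head and a solid dark end, is at (420,197). The empty holes are at (104,207) and (137,308). I take a second wrist position for triangulation.

{"method": "play_rows", "body": {
  "moves": [
    [[20, -25, 0, 0, 0, 0, 0.45], [20, -25, 0, 0, 0, 0, 0.45], [20, -25, 0, 0, 0, 0, 0.45], [0, 0, 0, 0, 0, 0, 0.45], [0, 0, 0, 0, 0, 0, 0.45]]
  ]
}}

```text
clock: 1.7
ee_pos: [0.5322, 0.2155, 0.3035]
tool_rot: [0.084, -3.139, -0.001]
ft_force: [-0.5, 0.2, -0.3]
gripper_width: 0.0386
finger_force: 0.0
```

```bash
cat >> h.py <<'E'
def blob(im,uv,thr,r=14,dark=False):
    u,v=map(int,uv); g=cv2.cvtColor(im,cv2.COLOR_RGB2GRAY)[v-r:v+r+1,u-r:u+r+1]
    m=((g<thr) if dark else (g>thr)).astype(np.uint8)
    cs,_=cv2.findContours(m,cv2.RETR_EXTERNAL,cv2.CHAIN_APPROX_NONE)
    c=max(cs,key=cv2.contourArea); (x,y),_=cv2.minEnclosingCircle(c); M=cv2.moments(c)
    return np.array([M["m10"]/M["m00"]+u-r,M["m01"]/M["m00"]+v-r]),cv2.contourArea(c),cv2.boundingRect(c)
E
python3 - <<'E'
from h import *
import pickle
s1=pickle.load(open("w1.pkl","rb")); s2=manip.state(); im2=imaging.snapshot("wrist"); cv2.imwrite("pics/w2.png",im2[:,:,::-1]); pickle.dump(s2,open("w2.pkl","wb"))
print(s2["ee_pos"])
im1=cv2.imread("pics/w1.png")[:,:,::-1].copy()
app={"A":((435,283),.074),"B":((348,235),.074),"h1":((104,207),.032),"h2":((137,308),.032)}
row=[]
for k,(uv,z) in app.items():
    P=onz("wrist",uv,z,s1); q=proj("wrist",P,s2)[0]; print(k,P,q)
    for im,c in((im1,uv),(im2,q)):
        u,v=map(int,c); row.append(cv2.resize(im[v-20:v+21,u-20:u+21],(196,196),interpolation=cv2.INTER_NEAREST))
cv2.imwrite("pics/c2.png",np.vstack([np.hstack(row[0::2]),np.hstack(row[1::2])])[:,:,::-1])
E
```

```text
[0.5322 0.2155 0.3035]
A [0.532  0.3992 0.074 ] [527.7334 224.9796]
B [0.4907 0.3164 0.074 ] [440.7559 171.9868]
h1 [0.4878 0.0808 0.032 ] [174.7197 149.8176]
h2 [0.5967 0.1031 0.032 ] [203.1337 260.3948]
```

View pics/c2.png

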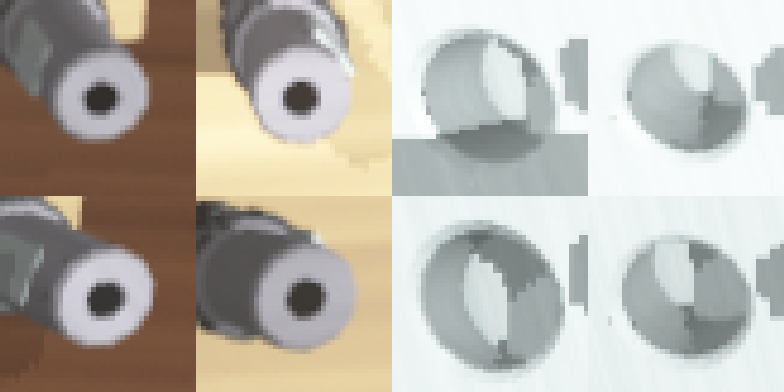

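The crops show both spare tops with their bores, so the picks are confirmed as bored steel cutters. Both holes are clearly empty, with centres at about w1 (103.0,206.4) and (137.3,307.8), and w2 (174.2,149.6) and (203.2,260.3).

Run:
```python
from h import *
import pickle
s1,s2=[pickle.load(open(f"w{i}.pkl","rb")) for i in(1,2)]
im1,im2=[cv2.imread(f"pics/w{i}.png")[:,:,::-1].copy() for i in(1,2)]
P={}
for k,uv,z in [("A",(435,283),.074),("B",(348,235),.074),("c1",(139,208),.07),("c2",(99,274),.07),("c3",(158,265),.07),("c4",(173,322),.07)]:
    try:
        b1,a1,_=blob(im1,uv,80,5,True); q=proj("wrist",onz("wrist",b1,z,s1),s2)[0]; b2,a2,_=blob(im2,q,80,5,True)
        P[k],e=tri([ray("wrist",b1,s1),ray("wrist",b2,s2)]); print(k,b1,a1,b2,a2,P[k],e)
    except Exception as ex: print(k,ex)
for k,b1,b2 in [("h1",(103,206.4),(174.2,149.6)),("h2",(137.3,307.8),(203.2,260.3))]:
    P[k],e=tri([ray("wrist",b1,s1),ray("wrist",b2,s2)]); print(k,P[k],e)
# top camera cross-check
for k in P: print(k,proj("top",P[k])[0])
# outer corners of the hole rings as grid: fit rigid layout
```

```text
A [435.4414 283.045 ] 18.5 [528.3116 225.1087] 23.0 [0.532  0.3996 0.0741] [5.541601576609564e-05, 5.541601576610181e-05]
B [349.3947 234.7982] 19.0 [442.2047 171.9181] 28.5 [0.4905 0.3177 0.0737] [4.6412674946710035e-05, 4.641267494662061e-05]
c1 [138.6126 207.7748] 18.5 [221. 143.] 31.0 [0.477  0.1338 0.0703] [5.787672706477453e-05, 5.7876727064752973e-05]
c2 [ 97.7157 275.9412] 17.0 [172.9167 218.4167] 24.0 [0.543  0.0908 0.0714] [1.741613287972038e-05, 1.7416132879707784e-05]
c3 [156.4444 267.2778] 18.0 [235.4524 209.    ] 21.0 [0.5321 0.1449 0.0699] [4.552039439994432e-05, 4.552039440004711e-05]
c4 [173.    321.359] 13.0 [248.7583 268.5   ] 20.0 [0.5872 0.1564 0.0698] [9.708413236495664e-05, 9.708413236494566e-05]
h1 [0.4874 0.0803 0.0322] [0.0002806458105310122, 0.00028064581053096406]
h2 [0.5971 0.1028 0.0309] [2.668063491138305e-05, 2.6680634911325583e-05]
A [178.0941 253.3875]
B [207.8179 269.1123]
c1 [277.1468 274.9422]
c2 [293.7862 250.3543]
c3 [273.3872 254.3579]
c4 [269.5759 234.0553]
h1 [297.9448 273.1701]
h2 [290.2842 233.6431]
```

Measured spots: A (0.532,0.3996), B (0.4905,0.3177), tops at 74 mm. The empty holes are h1 (0.4877,0.0797) and h2 (0.5976,0.1022), mouths at about 32 mm. Pick B first.

{"method": "play_rows", "body": {
  "moves": [
    [[-14, 34, 0, 0, 0, 0, 0.45], [-14, 34, 0, 0, 0, 0, 0.45], [-14, 34, 0, 0, 0, 0, 0.45], [0, 0, -35, 0, 0, 0, 0.45], [0, 0, -35, 0, 0, 0, 0.45], [0, 0, -30, 0, 0, 0, 0.45], [0, 0, 0, 0, 0, 0, 0.45], [0, 0, 0, 0, 0, 0, 0.45]]
  ]
}}

```text
clock: 2.55
ee_pos: [0.4896, 0.3183, 0.204]
tool_rot: [0.088, -3.139, 0.0]
ft_force: [-0.2, -0.8, -0.0]
gripper_width: 0.0383
finger_force: 0.0
```

{"method": "play_rows", "body": {
  "moves": [
    [[1, -0.6, -26, 0, 0, 0, 0.45], [0, 0, -25, 0, 0, 0, 0.45], [0, 0, -20, 0, 0, 0, 0.45], [0, 0, -15, 0, 0, 0, 0.45], [0, 0, 0, 0, 0, 0, 0.45], [0, 0, 0, 0, 0, 0, 0.1], [0, 0, 0, 0, 0, 0, 0.1], [0, 0, 0, 0, 0, 0, 0.1], [0, 0, 0, 0, 0, 0, 0.1], [0, 0, 0, 0, 0, 0, 0.1]]
  ]
}}

```text
clock: 3.55
ee_pos: [0.4926, 0.3175, 0.1201]
tool_rot: [-0.086, 3.137, 0.002]
ft_force: [-0.7, -0.5, 6.6]
gripper_width: 0.0167
finger_force: 59.0
```

{"method": "play_rows", "body": {
  "moves": [
    [[0, 0, 5, 0, 0, 0, 0.1], [0, 0, 15, 0, 0, 0, 0.1], [0, 0, 20, 0, 0, 0, 0.1], [0, 0, 20, 0, 0, 0, 0.1], [0, 0, 20, 0, 0, 0, 0.1], [0, 0, 0, 0, 0, 0, 0.1], [0, 0, 0, 0, 0, 0, 0.1]]
  ]
}}

```text
clock: 4.25
ee_pos: [0.4913, 0.317, 0.1983]
tool_rot: [-0.086, 3.14, 0.0]
ft_force: [-0.4, -0.3, -2.5]
gripper_width: 0.0162
finger_force: 58.7
```

Run:
```python
from h import *
import pickle
s=manip.state(); im=imaging.snapshot("wrist"); im2=imaging.snapshot("side"); pickle.dump((s,im),open("w3.pkl","wb"))
print(s)
q=proj("side",s["ee_pos"]+[0,0,-.07])[0]; u,v=map(int,q); print(q)
a=cv2.resize(im2[v-40:v+40,u-35:u+35],(420,480)); b=cv2.resize(im[240:480,220:420],(400,480))
cv2.imwrite("pics/c3.png",np.hstack([b,a])[:,:800,::-1])
```

```text
{'clock': 4.25, 'qpos': array([ 0.4457,  0.0453,  1.8024, -0.    ,  1.2931, -1.1799]), 'qvel': array([-0.0008,  0.0225,  0.0292, -0.0003,  0.0013, -0.0004]), 'tau': array([  0.0021, -38.8507, -36.7763,   0.0019,  -0.036 ,   0.0001]), 'ee_pos': array([0.4913, 0.317 , 0.1983]), 'tool_rot': array([-0.0861,  3.1397,  0.0005]), 'ft_force': array([-0.3529, -0.2976, -2.4831]), 'ft_torque': array([ 0.03  , -0.0197,  0.0378]), 'finger_force': 58.70407283306122, 'gripper_width': 0.01623634695443217}
[348.4794 333.5983]
```

View pics/c3.png

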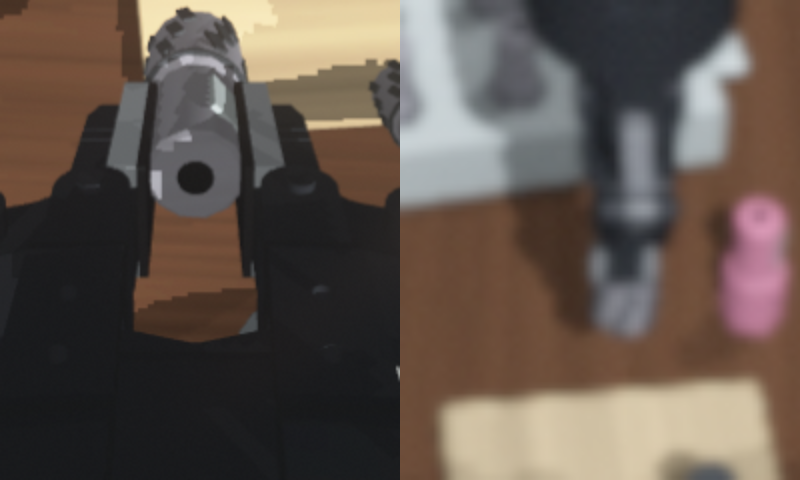

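The left half shows the cutter gripped upright by the shank, bore at wrist pixel (317.5,329). The right half shows it hanging teeth down, clear of the board. Next I work out its offset from the TCP.

Run:
```python
from h import *
import pickle
s,im=pickle.load(open("w3.pkl","rb"))
b,a,_=blob(im,(317,329),60,9,True); P=onz("wrist",b,s["ee_pos"][2]-.0461,s); print(b,a,P,P-s["ee_pos"])
print(np.array([.4877,.0797])-(P-s["ee_pos"])[:2]-s["ee_pos"][:2])
```

```text
[317.2512 328.5191] 209.0 [0.4894 0.317  0.1522] [-0.002   0.     -0.0461]
[-0.0017 -0.2373]
```

{"method": "play_rows", "body": {
  "moves": [
    [[0, -20, 10, 0, 0, 0, 0.1], [0, -35, 10, 0, 0, 0, 0.1], [0, -35, 0, 0, 0, 0, 0.1], [0, -35, 0, 0, 0, 0, 0.1], [-1.7, -35, 0, 0, 0, 0, 0.1], [0, -35, 0, 0, 0, 0, 0.1], [0, -27, 0, 0, 0, 0, 0.1], [0, -15, 0, 0, 0, 0, 0.1], [0, 0, 0, 0, 0, 0, 0.1], [0, 0, 0, 0, 0, 0, 0.1]]
  ]
}}

```text
clock: 5.35
ee_pos: [0.4892, 0.08, 0.2168]
tool_rot: [0.085, -3.138, -0.001]
ft_force: [0.6, 0.0, -1.0]
gripper_width: 0.0169
finger_force: 58.9
```

Run:
```python
from h import *
import pickle
s=manip.state(); im=imaging.snapshot("wrist"); pickle.dump((s,im),open("w4.pkl","wb"))
b,a,_=blob(im,(317,329),60,9,True); P=onz("wrist",b,s["ee_pos"][2]-.0461,s); print(s["ee_pos"],s["ft_force"],b,P, P[:2]-[.4877,.0797])
q=proj("wrist",[.4877,.0797,.032],s)[0]; print(q)
cv2.imwrite("pics/w4.png",cv2.resize(im[60:360,160:560],(800,600))[:,:,::-1])
```

```text
[0.4892 0.08   0.2168] [ 0.6053  0.0308 -0.9749] [317.0925 328.6525] [0.4872 0.08   0.1707] [-0.0005  0.0003]
[316.458  227.1667]
```

View pics/w4.png

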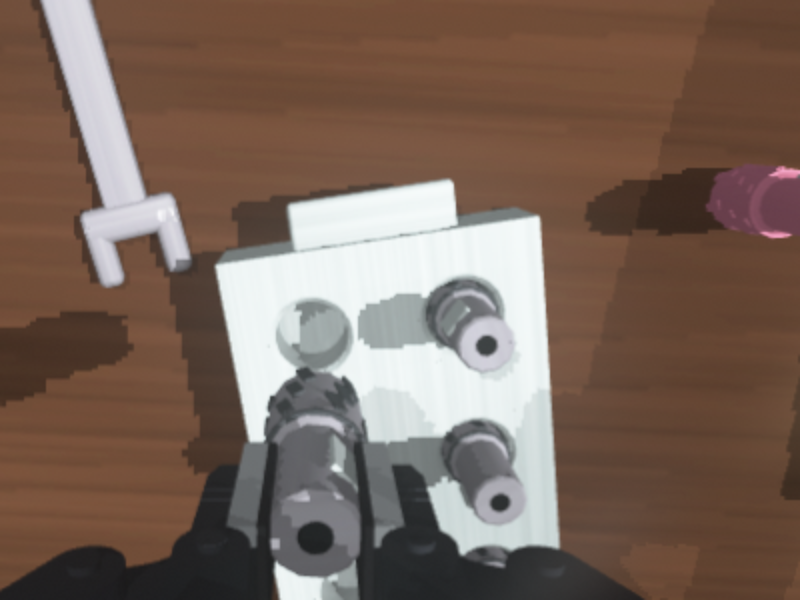

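The cutter hangs squarely over the empty hole, centre at about crop (315,333). The hole measures (0.4874,0.0801) and the cutter (0.4872,0.0800). I lower it.

{"method": "play_rows", "body": {
  "moves": [
    [[0, 0, -20, 0, 0, 0, 0.1], [0, 0, -25, 0, 0, 0, 0.1], [0, 0, -20, 0, 0, 0, 0.1], [0, 0, -7, 0, 0, 0, 0.1], [0, 0, -5, 0, 0, 0, 0.1], [0, 0, -5, 0, 0, 0, 0.1], [0, 0, 0, 0, 0, 0, 0.1], [0, 0, 0, 0, 0, 0, 0.1]]
  ]
}}

```text
clock: 6.2
ee_pos: [0.4902, 0.08, 0.1367]
tool_rot: [-0.086, 3.139, -0.0]
ft_force: [0.3, 0.2, -0.3]
gripper_width: 0.0165
finger_force: 58.9
```

{"method": "play_rows", "body": {
  "moves": [
    [[0, 0, -4, 0, 0, 0, 0.1], [0, 0, -4, 0, 0, 0, 0.1], [0, 0, -4, 0, 0, 0, 0.1], [0, 0, -3, 0, 0, 0, 0.1], [0, 0, -2, 0, 0, 0, 0.1], [0, 0, -2, 0, 0, 0, 0.1], [0, 0, 0, 0, 0, 0, 0.1], [0, 0, 0, 0, 0, 0, 0.1]]
  ]
}}

```text
clock: 7.0
ee_pos: [0.4897, 0.0799, 0.1168]
tool_rot: [0.086, -3.14, 0.0]
ft_force: [1.4, -0.7, -2.0]
gripper_width: 0.0163
finger_force: 58.8
```

{"method": "play_rows", "body": {
  "moves": [
    [[0, 0, -0.7, 0, 0, 0, 0.1], [0, 0, -0.7, 0, 0, 0, 0.1], [0, 0, -0.6, 0, 0, 0, 0.1], [0, 0, 0, 0, 0, 0, 0.1]]
  ]
}}

```text
clock: 7.4
ee_pos: [0.4901, 0.08, 0.116]
tool_rot: [-0.086, 3.14, -0.0]
ft_force: [-1.5, -1.1, 5.5]
gripper_width: 0.0164
finger_force: 59.3
```

Floor contact (+5.5 N). Release and rise.

{"method": "play_rows", "body": {
  "moves": [
    [[0, 0, 0, 0, 0, 0, 0.25], [0, 0, 0, 0, 0, 0, 0.4], [0, 0, 0, 0, 0, 0, 0.4], [0, 0, 10, 0, 0, 0, 0.4], [0, 0, 25, 0, 0, 0, 0.4], [0, 0, 25, 0, 0, 0, 0.4], [0, 0, 25, 0, 0, 0, 0.4], [0, 0, 0, 0, 0, 0, 0.4]]
  ]
}}

```text
clock: 8.2
ee_pos: [0.4921, 0.0801, 0.2049]
tool_rot: [-0.086, 3.132, -0.0]
ft_force: [-0.5, 0.8, -0.0]
gripper_width: 0.0338
finger_force: 0.0
```

Run:
```python
from h import *
s=manip.state(); im=imaging.snapshot("wrist"); t=imaging.snapshot("top")
import pickle; pickle.dump((s,im,t),open("w5.pkl","wb"))
print(s["ee_pos"],s["gripper_width"])
q=proj("wrist",[.4877,.0797,.07],s)[0]; b,a,_=blob(im,q,70,12,True); print(q,b,a,onz("wrist",b,.07,s))
print("to A",(np.array([.532,.3996])+[0,0]-s["ee_pos"][:2])*1000)
q=proj("top",[.5976,.1022,.032]),proj("top",[.4877,.0797,.07]); print(q)
```

```text
[0.4921 0.0801 0.2049] 0.03384054563058142
[316.7937 242.9068] [317.0364 243.0636] 55.0 [0.4878 0.0799 0.07  ]
to A [ 39.9469 319.5478]
(array([[290.4804, 233.385 ]]), array([[297.7191, 271.0919]]))
```

The first cutter stands at (0.4878,0.0799), upright in the hole. Now cutter A.

{"method": "play_rows", "body": {
  "moves": [
    [[0, 25, 0, 0, 0, 0, 0.45], [5, 40, 0, 0, 0, 0, 0.45], [5, 40, 0, 0, 0, 0, 0.45], [5, 40, 0, 0, 0, 0, 0.45], [5, 40, 0, 0, 0, 0, 0.45], [5, 40, 0, 0, 0, 0, 0.45], [5, 40, 0, 0, 0, 0, 0.45], [5, 35, 0, 0, 0, 0, 0.45], [5, 20, 0, 0, 0, 0, 0.45], [0, 0, 0, 0, 0, 0, 0.45]]
  ]
}}

```text
clock: 9.3
ee_pos: [0.5289, 0.4018, 0.1976]
tool_rot: [0.09, -3.138, 0.002]
ft_force: [0.4, -0.5, -0.1]
gripper_width: 0.0382
finger_force: 0.0
```

Run:
```python
from h import *
s=manip.state(); im=imaging.snapshot("wrist")
print(s["ee_pos"],s["qvel"])
q=proj("wrist",[.532,.3996,.074],s)[0]; b,a,_=blob(im,q,70,12,True); P=onz("wrist",b,.074,s); print(q,b,a,P,P-s["ee_pos"])
```

```text
[0.5289 0.4018 0.1976] [-0.0365 -0.0381  0.0455 -0.0213  0.0177 -0.0163]
[313.1244 263.6892] [312.7604 263.5391] 64.0 [0.5319 0.3994 0.074 ] [ 0.0031 -0.0024 -0.1236]
```

{"method": "play_rows", "body": {
  "moves": [
    [[2, -2, -20, 0, 0, 0, 0.45], [0, 0, -15, 0, 0, 0, 0.45], [0, 0, 0, 0, 0, 0, 0.45], [0, 0, 0, 0, 0, 0, 0.45], [0, 0, 0, 0, 0, 0, 0.45]]
  ]
}}

```text
clock: 9.85
ee_pos: [0.532, 0.3978, 0.1657]
tool_rot: [-0.085, 3.139, 0.001]
ft_force: [-0.2, 0.5, 0.6]
gripper_width: 0.038
finger_force: 0.0
```

{"method": "play_rows", "body": {
  "moves": [
    [[0, 1.6, -16, 0, 0, 0, 0.45], [0, 0, -16, 0, 0, 0, 0.45], [0, 0, -13, 0, 0, 0, 0.45], [0, 0, 0, 0, 0, 0, 0.45], [0, 0, 0, 0, 0, 0, 0.3], [0, 0, 0, 0, 0, 0, 0.2], [0, 0, 0, 0, 0, 0, 0.1], [0, 0, 0, 0, 0, 0, 0.1], [0, 0, 0, 0, 0, 0, 0.1], [0, 0, 0, 0, 0, 0, 0.1]]
  ]
}}

```text
clock: 10.85
ee_pos: [0.5317, 0.3996, 0.1201]
tool_rot: [-0.086, 3.14, 0.0]
ft_force: [-0.0, -0.7, -0.6]
gripper_width: 0.0163
finger_force: 58.5
```

{"method": "play_rows", "body": {
  "moves": [
    [[0, 0, 5, 0, 0, 0, 0.1], [0, 0, 15, 0, 0, 0, 0.1], [0, 0, 25, 0, 0, 0, 0.1], [0, 0, 30, 0, 0, 0, 0.1], [0, 0, 22, 0, 0, 0, 0.1], [0, 0, 0, 0, 0, 0, 0.1]]
  ]
}}

```text
clock: 11.45
ee_pos: [0.5338, 0.4009, 0.2235]
tool_rot: [-0.086, 3.131, 0.008]
ft_force: [0.1, 0.7, -0.5]
gripper_width: 0.0162
finger_force: 58.6
```

{"method": "play_rows", "body": {
  "moves": [
    [[0, -20, 0, 0, 0, 0, 0.1], [9, -37, 0, 0, 0, 0, 0.1], [9, -37, 0, 0, 0, 0, 0.1], [9, -37, 0, 0, 0, 0, 0.1], [9, -37, 0, 0, 0, 0, 0.1], [9, -37, 0, 0, 0, 0, 0.1], [9, -37, 0, 0, 0, 0, 0.1], [8, -37, 0, 0, 0, 0, 0.1], [4, -18, 0, 0, 0, 0, 0.1], [0, 0, 0, 0, 0, 0, 0.1]]
  ]
}}

```text
clock: 12.45
ee_pos: [0.5977, 0.1001, 0.2159]
tool_rot: [0.08, -3.139, 0.001]
ft_force: [0.2, 0.4, -0.8]
gripper_width: 0.0162
finger_force: 58.9
```

{"method": "play_rows", "body": {
  "moves": [
    [[0, 0, 0, 0, 0, 0, 0.1], [0, 0, 0, 0, 0, 0, 0.1]]
  ]
}}

```text
clock: 12.65
ee_pos: [0.5972, 0.1034, 0.2164]
tool_rot: [0.088, -3.14, -0.001]
ft_force: [-0.8, 0.6, -2.2]
gripper_width: 0.0163
finger_force: 58.9
```

Run:
```python
from h import *
import pickle
s=manip.state(); im=imaging.snapshot("wrist"); pickle.dump((s,im),open("w6.pkl","wb"))
b,a,_=blob(im,(317,329),60,9,True); P=onz("wrist",b,s["ee_pos"][2]-.0461,s); print(s["ee_pos"],s["ft_force"],b,a,P, P[:2]-[.5976,.1022])
q=proj("wrist",[.5976,.1022,.032],s)[0]; print(q)
cv2.imwrite("pics/w6.png",cv2.resize(im[60:360,160:560],(800,600))[:,:,::-1])
```

```text
[0.5972 0.1034 0.2164] [-0.8499  0.5769 -2.244 ] [317.3129 332.7337] 171.5 [0.597  0.1036 0.1703] [-0.0006  0.0014]
[315.1772 229.385 ]
```

View pics/w6.png

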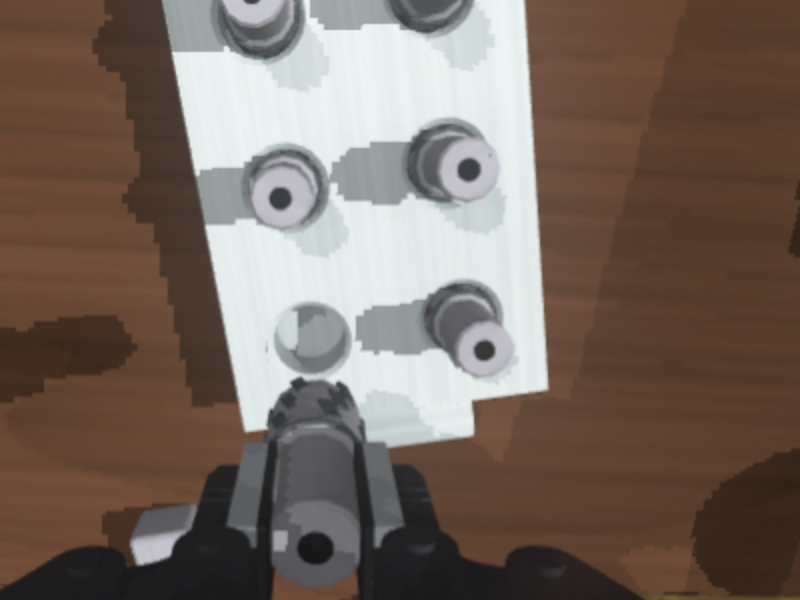

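The last hole is at crop (313,338). The hole measures about (0.5974,0.1029) and the cutter (0.597,0.1036). I make a small correction and lower it.

{"method": "play_rows", "body": {
  "moves": [
    [[0.4, -0.7, -20, 0, 0, 0, 0.1], [0, 0, -25, 0, 0, 0, 0.1], [0, 0, -17, 0, 0, 0, 0.1], [0, 0, -8, 0, 0, 0, 0.1], [0, 0, -5, 0, 0, 0, 0.1], [0, 0, -5, 0, 0, 0, 0.1], [0, 0, 0, 0, 0, 0, 0.1], [0, 0, 0, 0, 0, 0, 0.1]]
  ]
}}

```text
clock: 13.5
ee_pos: [0.5986, 0.1019, 0.1377]
tool_rot: [-0.086, 3.139, 0.0]
ft_force: [-0.1, -0.1, -1.2]
gripper_width: 0.0168
finger_force: 58.9
```

{"method": "play_rows", "body": {
  "moves": [
    [[0, 0, -4, 0, 0, 0, 0.1], [0, 0, -4, 0, 0, 0, 0.1], [0, 0, -4, 0, 0, 0, 0.1], [0, 0, -3, 0, 0, 0, 0.1], [0, 0, -2, 0, 0, 0, 0.1], [0, 0, -1.5, 0, 0, 0, 0.1], [0, 0, 0, 0, 0, 0, 0.1], [0, 0, 0, 0, 0, 0, 0.1]]
  ]
}}

```text
clock: 14.3
ee_pos: [0.5982, 0.1019, 0.1185]
tool_rot: [-0.086, 3.14, 0.0]
ft_force: [-0.2, 0.2, -2.1]
gripper_width: 0.0167
finger_force: 58.9
```

{"method": "play_rows", "body": {
  "moves": [
    [[0, 0, -1, 0, 0, 0, 0.1], [0, 0, -1, 0, 0, 0, 0.1], [0, 0, -0.6, 0, 0, 0, 0.1], [0, 0, 0, 0, 0, 0, 0.1]]
  ]
}}

```text
clock: 14.7
ee_pos: [0.5982, 0.1019, 0.1161]
tool_rot: [-0.086, 3.14, -0.0]
ft_force: [-0.2, 0.3, 0.6]
gripper_width: 0.0166
finger_force: 59.1
```

{"method": "play_rows", "body": {
  "moves": [
    [[0, 0, -0.6, 0, 0, 0, 0.1], [0, 0, 0, 0, 0, 0, 0.1]]
  ]
}}

```text
clock: 14.9
ee_pos: [0.5984, 0.1019, 0.1161]
tool_rot: [-0.086, 3.14, -0.0]
ft_force: [-2.4, -0.4, 5.3]
gripper_width: 0.0162
finger_force: 59.2
```

Floor contact. Release, rise, and view the washer.

{"method": "play_rows", "body": {
  "moves": [
    [[0, 0, 0, 0, 0, 0, 0.25], [0, 0, 0, 0, 0, 0, 0.4], [0, 0, 0, 0, 0, 0, 0.4], [0, 0, 10, 0, 0, 0, 0.4], [0, 0, 25, 0, 0, 0, 0.4], [0, 0, 40, 0, 0, 0, 0.4], [0, 0, 45, 0, 0, 0, 0.4], [0, 0, 45, 0, 0, 0, 0.4], [0, 0, 45, 0, 0, 0, 0.4], [0, 0, 40, 0, 0, 0, 0.4]]
  ]
}}

```text
clock: 15.9
ee_pos: [0.598, 0.1019, 0.3688]
tool_rot: [-0.086, 3.138, 0.0]
ft_force: [0.6, 0.5, -0.5]
gripper_width: 0.0343
finger_force: 0.0
```

{"method": "play_rows", "body": {
  "moves": [
    [[0, 0, 20, 0, 0, 0, 0.6], [0, 0, 0, 0, 0, 0, 0.6], [0, 0, 0, 0, 0, 0, 0.6]]
  ]
}}

```text
clock: 16.2
ee_pos: [0.5979, 0.1019, 0.3852]
tool_rot: [-0.086, 3.14, 0.0]
ft_force: [0.5, 0.4, -0.6]
gripper_width: 0.051
finger_force: 0.0
```

Run:
```python
from h import *
import pickle
s=manip.state(); im=imaging.snapshot("wrist"); t=imaging.snapshot("top"); sd=imaging.snapshot("side"); pickle.dump((s,im,t,sd),open("w7.pkl","wb"))
print(s["ee_pos"],s["gripper_width"])
for c in ([.4878,.0799,.07],[.5976,.1025,.07]):
    q=proj("wrist",c,s)[0]
    try: b,a,_=blob(im,q,80,8,True); print(q,b,a,onz("wrist",b,.07,s))
    except Exception as e: print(q,e)
a=cv2.resize(im,(400,300)); b=cv2.resize(sd[130:260,250:420],(400,306))[:300]
c=cv2.resize(t[140:350,355:525],(243,300)); d=im[0:300,0:557]
cv2.imwrite("pics/c7.png",np.vstack([np.hstack([a,b]),np.hstack([d,c])])[:,:,::-1])
```

```text
[0.5979 0.1019 0.3852] 0.051049701108169955
[300.8932  85.1246] [301.      84.9583] 16.0 [0.4876 0.08   0.07  ]
[317.5318 194.7741] [317.     195.6667] 11.0 [0.5986 0.102  0.07  ]
```

View pics/c7.png

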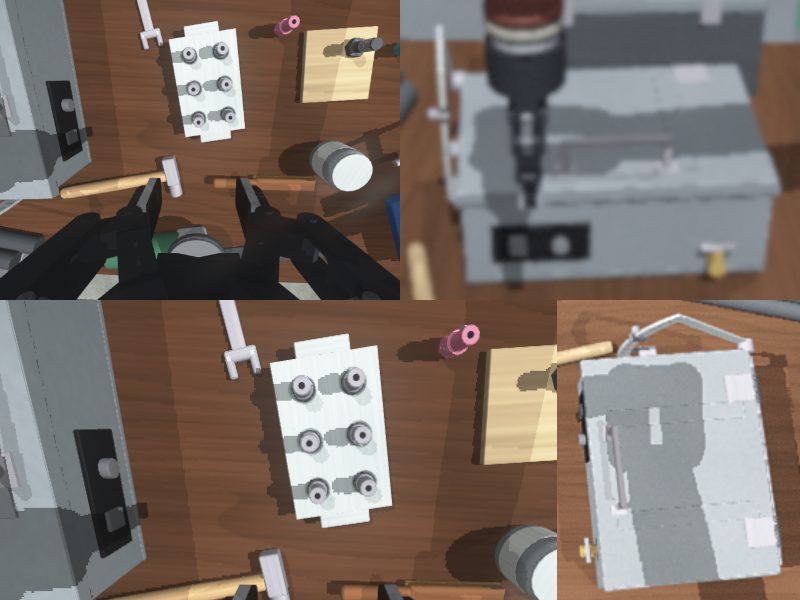

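The rack crop shows all six holes filled and standing, the bolt still on the board, and the lookalikes untouched. Next I locate the handle and the quadrant from the top and side pictures.

Run:
```python
from h import *
for n,uv in [("h1",(392,229.5)),("h2",(399.8,287))]: print(n,onz("top",uv,.207))
for uv in [(392,229.5),(399.8,287)]: print(proj("side",onz("top",uv,.207)))
for uv in [(405,172),(408,165),(440,152),(489,171),(375,190),(385,340),(490,177),(510,332)]: print(uv,onz("top",uv,.2))
t=cv2.imread("pics/top0.png");s=cv2.imread("pics/side0.png")
cv2.imwrite("pics/c8.png",np.hstack([cv2.resize(t[140:200,385:505],(480,240),interpolation=2),cv2.resize(s[135:215,255:305],(300,480),interpolation=2)[:240]*0+cv2.resize(s[135:215,255:305],(300,240))]))
```

```text
h1 [ 0.5713 -0.152   0.207 ]
h2 [ 0.4314 -0.1677  0.207 ]
[[319.8396 191.4529]]
[[367.3131 189.0513]]
(405, 172) [ 0.7206 -0.1895  0.2   ]
(408, 165) [ 0.7393 -0.1977  0.2   ]
(440, 152) [ 0.7754 -0.281   0.2   ]
(489, 171) [ 0.7269 -0.4051  0.2   ]
(375, 190) [ 0.6728 -0.1131  0.2   ]
(385, 340) [ 0.3069 -0.1313  0.2   ]
(490, 177) [ 0.711  -0.4066  0.2   ]
(510, 332) [ 0.3238 -0.4337  0.2   ]
```

{"method": "play_rows", "body": {
  "moves": [
    [[-13, -33, 4, 0, -4, 0, 0.6], [-13, -33, 4, 0, -4, 0, 0.6], [-13, -33, 4, 0, -4, 0, 0.6], [-13, -33, 4, 0, -4, 0, 0.6], [-13, -33, 4, 0, -4, 0, 0.6], [-13, -33, 4, 0, -4, 0, 0.6], [-13, -33, 4, 0, -4, 0, 0.6], [-13, -33, 4, 0, -4, 0, 0.6], [-13, -33, 4, 0, -4, 0, 0.6], [-13, -33, 4, 0, -4, 0, 0.6]]
  ]
}}

```text
clock: 17.35
ee_pos: [0.4671, -0.2291, 0.4235]
tool_rot: [-0.066, 2.441, -0.023]
ft_force: [0.4, -0.0, -0.2]
gripper_width: 0.0513
finger_force: 0.0
```

{"method": "play_rows", "body": {
  "moves": [
    [[0, 0, 0, 0, 0, 0, 0.6], [0, 0, 0, 0, 0, 0, 0.6]]
  ]
}}

```text
clock: 17.55
ee_pos: [0.4674, -0.2289, 0.4233]
tool_rot: [-0.063, 2.445, -0.023]
ft_force: [1.1, 0.5, 0.3]
gripper_width: 0.051
finger_force: 0.0
```

Run:
```python
from h import *
import pickle
s=manip.state(); im=imaging.snapshot("wrist"); pickle.dump((s,im),open("q1.pkl","wb"))
print(s["ee_pos"],R.from_rotvec(s["tool_rot"]).as_matrix()[:,2],wfc("wrist",s)[1][:3,3])
cv2.imwrite("pics/q1.png",im[:,:,::-1])
h=np.array([.501,-.16,.207]); f=np.array([.111,-.994,0]); b=np.array([.994,.111,0]); H=h+.27*f-[0,0,.057]
for th in (0,.28,.55): print(th,proj("wrist",H+.2*b+.212*(-f*np.cos(th)+np.array([0,0,np.sin(th)])),s))
print(proj("wrist",[[.5713,-.152,.207],[.4314,-.1677,.207]],s))
```

```text
[ 0.4674 -0.2289  0.4233] [ 0.6408  0.0002 -0.7677] [ 0.3658 -0.2326  0.4298]
0 [[344.1095 195.6904]]
0.28 [[337.272  236.0959]]
0.55 [[315.4266 277.8195]]
[[414.0156 148.2519]
 [455.7796 -60.6761]]
```

View pics/q1.png

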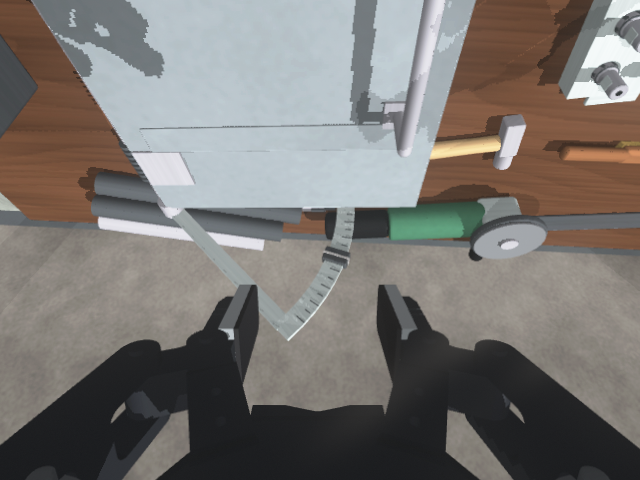

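The clip sits on the quadrant at (336,257). The arc runs from (345,210) to (290,330) and the handle bar from (405,150) upward. That was my tenth picture, so from here I work from numbers.

Run:
```python
from h import *
import pickle
s,im=pickle.load(open("q1.pkl","rb"))
g=cv2.cvtColor(im,cv2.COLOR_RGB2GRAY)
print("cols",list(range(318,358)))
for v in range(240,272): print(v,' '.join('%3d'%x for x in g[v,318:358]))
```

```text
cols [318, 319, 320, 321, 322, 323, 324, 325, 326, 327, 328, 329, 330, 331, 332, 333, 334, 335, 336, 337, 338, 339, 340, 341, 342, 343, 344, 345, 346, 347, 348, 349, 350, 351, 352, 353, 354, 355, 356, 357]
240 125 122 119 120 121 118 117 117 117 117 114 111 102 113 149 153 153 153 154 159 162 163 163 163 163 163 163 163 162 162 163 162 169 168 112 112 112 112 112 112
241 143 140 137 136 136 132 131 132 133 132 127 126 123 134 152 153 152 153 150 147 154 162 161 162 162 163 162 163 162 162 163 165 170 157 114 112 112 113 113 113
242 143 142 141 141 136 133 133 136 137 136 134 131 130 139 152 152 152 151 143 135 140 151 153 158 159 159 162 162 160 157 163 167 170 135 120 117 117 117 117 117
243 141 142 142 143 138 132 134 137 136 134 132 130 130 138 144 146 152 148 134 135 135 135 138 144 143 154 158 156 149 146 159 168 169 126 125 125 124 122 121 121
244 141 142 140 141 140 137 139 139 136 131 130 131 134 136 136 140 147 144 136 136 135 135 133 121 109 126 131 136 136 147 158 165 162 125 125 125 124 124 124 122
245 141 142 141 141 142 142 143 141 131 118 123 127 135 136 136 136 136 13
[... 3653 characters left out ...]
 135 133 131 132 134 135 135 132 129 132 136
268 149 148 154 160 160 160 161 161 161 161 162 151 112 110 126 136 133 139 144 147 153 152 164 183 181 122 111 119 131 138 135 134 133 133 135 136 133 131 131 136
269 148 152 160 162 161 160 160 161 161 162 161 157 146 137 125 112 107 119 127 139 144 147 170 197 157 133 129 133 139 138 137 137 135 135 135 136 135 135 133 134
270 146 155 163 164 163 162 161 160 161 160 160 161 161 162 158 144 126 120 113 113 121 138 178 186 135 134 135 137 137 137 137 138 137 138 136 135 135 135 133 132
271 145 159 161 161 162 163 163 163 163 161 160 161 160 161 161 161 162 158 144 122 104 137 194 148 136 134 134 135 136 137 136 138 140 141 139 137 135 133 132 132
```

{"method": "play_rows", "body": {
  "moves": [
    [[12, -20, 15, 0, 0, 0, 0.6], [12, -20, 15, 0, 0, 0, 0.6], [12, -20, 15, 0, 0, 0, 0.6], [12, -20, 15, 0, 0, 0, 0.6], [0, 0, 0, 0, 0, 0, 0.6], [0, 0, 0, 0, 0, 0, 0.6], [0, 0, 0, 0, 0, 0, 0.6]]
  ]
}}

```text
clock: 18.3
ee_pos: [0.5163, -0.3066, 0.4838]
tool_rot: [-0.069, 2.444, -0.022]
ft_force: [0.9, 0.7, 0.1]
gripper_width: 0.0511
finger_force: 0.0
```

Run:
```python
from h import *
import pickle
s1,_=pickle.load(open("q1.pkl","rb"))
s=manip.state(); im=imaging.snapshot("wrist"); pickle.dump((s,im),open("q2.pkl","wb"))
h=np.array([.501,-.16,.207]); f=np.array([.111,-.994,0]); b=np.array([.994,.111,0])
o,d=ray("wrist",(336,257),s1); H=h+.27*f+.2*b; P=o+d*((H-o)@b)/(d@b)   # on plane of quadrant
q=proj("wrist",P,s)[0]; print(s["ee_pos"],P,q); u,v=map(int,q)
g=cv2.cvtColor(im,cv2.COLOR_RGB2GRAY)
print(u-22,u+22)
for y in range(v-18,v+18): print(y,' '.join('%3d'%x for x in g[y,u-22:u+22]))
```

```text
[ 0.5163 -0.3066  0.4838] [ 0.7073 -0.205   0.2357] [411.4405 188.8978]
389 433
170  59  60  61  61  60  60  60  60  60  61  60  62 107 159 165 165 165 165 165 165 164 165 165 164 164 164 164 164 164 165 170 144  71  55  53  52  52  52  54  56  59  64  68  71
171  59  57  57  57  57  56  56  56  57  55  56  57 108 160 168 164 160 163 166 166 166 166 167 166 166 165 166 166 166 168 172 142  55  42  43  42  41  42  43  44  50  58  67  71
172  53  52  49  49  49  49  47  47  48  46  44  51 112 167 171 166 157 163 165 163 164 164 165 166 165 163 160 161 163 169 172 141  44  43  43  43  44  43  43  43  43  48  62  71
173  43  42  43  42  42  42  42  42  42  43  43  48 112 169 173 174 174 173 170 165 162 156 154 160 165 157 146 145 151 163 170 139  45  44  43  44  45  44  44  44  44  46  59  70
174  43  43  43  43  43  42  43  43  44  43  43  56 115 167 175 177 178 179 185 182 169 141 129 139 147 140 135 132 138 143 155 133  44  44  45  44  44  44  44  43  44  44  53  66
175  44  43  44  44  43  43  43  43  44  43  43  66 127 171 172 175 176 183 189 186 178 155 138 130 127 123 122 129 134 
[... 4759 characters left out ...]
 162 173 172 172 173 173 173 173 171 160 143 138 154 153 153 167 166 165 170 172 172 153 105 112 116 110 107 102 103 103 104 104 104 103 101 101 101 101 100 100
203 189 187 184 177 172 171 172 172 173 172 173 173 169 148 117 113 138 143 136 149 155 158 165 165 175 163 104 115 135 147 144 141 142 143 143 136 127 126 124 124 118 110 111 116
204 182 184 182 175 175 173 172 172 172 172 172 173 173 169 156 139 130 121 120 123 131 139 149 163 171 152 124 135 167 181 181 182 183 183 182 174 161 162 162 162 155 144 146 149
205 182 183 178 173 175 175 174 174 173 172 172 171 172 173 173 173 168 159 151 127 114 119 123 148 179 183 168 170 186 186 185 185 186 184 183 182 181 180 179 179 175 173 174 174
```

Run:
```python
from h import *
import pickle
s1,i1=pickle.load(open("q1.pkl","rb")); s2,i2=pickle.load(open("q2.pkl","rb"))
def line(im,u0,u1,v0,v1):
    g=cv2.cvtColor(im,cv2.COLOR_RGB2GRAY).astype(float); pts=[]
    for u in range(u0,u1):
        vp=v0+(v1-v0)*(u-u0)/(u1-u0); vs=np.arange(int(vp)-3,int(vp)+5); w=np.clip(g[vs,u]-95,0,None); pts.append((u,(w*vs).sum()/w.sum()))
    return np.polyfit(*np.array(pts).T,1)
l1=line(i1,326,347,252,258); l2=line(i2,396,418,188,192.7)
print(l1,l2)
E1=[(323.3,np.polyval(l1,323.3)),(348.8,np.polyval(l1,348.8))]; E2=[(393.6,np.polyval(l2,393.6)),(420.3,np.polyval(l2,420.3))]
Q=[]
for a,b in zip(E1,E2):
    P,e=tri([ray("wrist",a,s1),ray("wrist",b,s2)]); Q.append(P); print(P,e)
d=Q[1]-Q[0]; print("len",np.linalg.norm(d),"slope angle",np.arctan2(-d[2],np.hypot(d[0],d[1])))
h=np.array([.501,-.16,.207]); f=np.array([.111,-.994,0]); H=h+.27*f-[0,0,.057]
for P in Q+[sum(Q)/2]: r=P-H; print("th",np.arctan2(r[2],-r@f),"rad",np.hypot(r[2],r@f),"side",r@[.994,.111,0])
for n,uv in (("top",),("side",)) if 0 else []: pass
```

```text
[  0.2993 153.9422] [ 0.2482 88.8506]
[ 0.7265 -0.2184  0.2171] [0.00013781596291712758, 0.0001378159629170643]
[ 0.7246 -0.1891  0.2266] [0.00031175234860952394, 0.00031175234860945114]
len 0.030847255538886648 slope angle -0.313783695310873
th 0.34451874083259315 rad 0.19871158001697775 side 0.21765988868008412
th 0.3404257527158416 rad 0.22952246661303655 side 0.21899619693238048
th 0.34232500396524534 rad 0.21411657726042146 side 0.21832804280623228
```

{"method": "play_rows", "body": {
  "moves": [
    [[6, 15, -8, 0, 4, 0, 0.6], [6, 15, -8, 0, 4, 0, 0.6], [6, 15, -8, 0, 4, 0, 0.6], [6, 15, -8, 0, 4, 0, 0.6], [6, 15, -8, 0, 4, 0, 0.6], [6, 15, -8, 0, 4, 0, 0.6], [6, 15, -8, 0, 4, 0, 0.6], [6, 15, -8, 0, 4, 0, 0.6], [6, 15, -8, 0, 4, 0, 0.6], [6, 15, -8, 0, 4, 0, 0.6]]
  ]
}}

```text
clock: 19.35
ee_pos: [0.5757, -0.1567, 0.4047]
tool_rot: [0.087, -3.137, -0.0]
ft_force: [0.1, 0.2, 0.0]
gripper_width: 0.0511
finger_force: 0.0
```

{"method": "play_rows", "body": {
  "moves": [
    [[0, 0, 0, 0, 0, 0, 0.6], [0, 0, 0, 0, 0, 0, 0.6], [0, 0, 0, 0, 0, 0, 0.6]]
  ]
}}

```text
clock: 19.65
ee_pos: [0.5756, -0.1584, 0.4057]
tool_rot: [-0.085, 3.139, -0.001]
ft_force: [1.2, -0.0, -1.0]
gripper_width: 0.0512
finger_force: 0.0
```

Run:
```python
from h import *
import pickle
s=manip.state(); im=imaging.snapshot("wrist"); pickle.dump((s,im),open("b1.pkl","wb"))
print(s["ee_pos"],R.from_rotvec(s["tool_rot"]).as_matrix()[:,2])
e=proj("wrist",[[.5713,-.152,.207],[.4314,-.1677,.207],[.501,-.16,.207]],s); print(e)
g=cv2.cvtColor(im,cv2.COLOR_RGB2GRAY)
for k in (.15,.5,.85):
    u,v=e[0]*(1-k)+e[1]*k; u,v=int(u),int(v); print(v,u-25,' '.join(map(str,g[v,u-25:u+26])))
u,v=map(int,e[0]); print("end0 col",u,v-20,g[v-20:v+21,u]); u,v=map(int,e[1]); print("end1 col",u,v-20,g[v-20:v+21,u])
```

```text
[ 0.5756 -0.1584  0.4057] [ 0.0013 -0.0005 -1.    ]
[[325.6768 218.397 ]
 [314.7465  12.6906]
 [320.4562 122.8541]]
187 299 201 202 201 204 204 205 205 189 129 140 160 178 195 209 221 228 236 242 245 242 231 221 192 198 204 198 177 177 178 178 178 178 178 179 178 178 178 178 177 186 206 207 207 207 207 207 207 207 207 206 206
115 295 202 202 202 201 201 201 201 201 186 127 137 156 174 190 207 219 227 236 244 250 251 243 229 223 210 197 208 207 200 179 177 176 175 173 173 174 174 174 174 174 175 175 175 184 203 204 204 204 205 205 205
43 291 130 144 163 162 162 164 162 161 163 158 127 135 154 170 186 201 218 228 236 241 245 249 248 237 228 221 207 206 232 232 234 235 235 235 235 236 233 210 172 180 197 198 197 197 198 197 197 196 196 196 196
end0 col 325 198 [196 196 196 197 196 196 196 196 196 196 196 196 197 197 196 196 195 195
 195 196 196 196 196 196 195 186 172 173 173 173 174 187 203 204 205 204
 204 204 205 205 204]
end1 col 314 -8 []
```

{"method": "play_rows", "body": {
  "moves": [
    [[0, -30, 0, 0, 0, 0, 0.6], [0, -30, 0, 0, 0, 0, 0.6], [0, -30, 0, 0, 0, 0, 0.6], [0, 0, 0, 0, 0, 0, 0.6], [0, 0, 0, 0, 0, 0, 0.6], [0, 0, 0, 0, 0, 0, 0.6]]
  ]
}}

```text
clock: 20.3
ee_pos: [0.5758, -0.2478, 0.4057]
tool_rot: [-0.086, 3.14, 0.0]
ft_force: [1.0, 0.5, 0.1]
gripper_width: 0.0513
finger_force: 0.0
```

Run:
```python
from h import *
import pickle
s=manip.state(); im=imaging.snapshot("wrist"); pickle.dump((s,im),open("b2.pkl","wb"))
print(s["ee_pos"],R.from_rotvec(s["tool_rot"]).as_matrix()[:,2])
e=proj("wrist",[[.5713,-.152,.207],[.4314,-.1677,.207],[.501,-.16,.207]],s); print(e)
g=cv2.cvtColor(im,cv2.COLOR_RGB2GRAY)
for k in (.15,.5,.85):
    u,v=e[0]*(1-k)+e[1]*k; u,v=int(u),int(v); print(v,u-25,' '.join(map(str,g[v,u-25:u+26])))
u,v=map(int,e[0]); print("end0 col",u,v-20,g[v-20:v+21,u]); u,v=map(int,e[1]); print("end1 col",u,v-20,g[v-20:v+21,u])
```

```text
[ 0.5758 -0.2478  0.4057] [ 0.0008  0.     -1.    ]
[[440.3201 224.2482]
 [448.6257  21.0337]
 [444.1585 129.819 ]]
193 416 183 184 184 184 184 184 184 175 140 105 112 122 135 148 161 175 187 199 211 224 231 227 221 213 195 184 187 187 186 187 187 186 187 187 187 186 186 186 186 186 186 186 187 153 106 96 96 96 97 96 96
122 419 181 181 181 183 184 184 184 186 161 119 106 113 123 134 146 160 173 186 201 215 228 243 242 228 219 210 189 183 186 185 186 185 185 185 184 183 183 183 183 181 180 180 180 180 181 184 133 94 88 87 86
51 422 89 88 87 86 84 83 83 82 82 83 98 106 113 123 134 146 159 174 188 204 215 222 238 245 230 220 212 201 179 176 176 175 175 176 176 176 173 173 173 173 173 173 173 173 173 173 173 175 176 121 87
end0 col 440 204 [180 184 182 182 181 180 181 181 182 182 183 182 183 184 183 183 182 182
 182 183 182 183 182 183 183 183 183 182 181 182 181 182 182 183 184 184
 185 185 186 187 187]
end1 col 448 1 [176 176 177 177 177 176 177 178 178 178 178 179 178 178 178 177 176 175
 175 173 174 173 173 173 174 176 176 175 175 176 178 177 179 188 204 212
 210 202 218 218 216]
```

Run:
```python
from h import *
import pickle
s1,i1=pickle.load(open("b1.pkl","rb")); s2,i2=pickle.load(open("b2.pkl","rb"))
V1=[(313.9,187),(311.6,115),(309.2,43)]; V2=[(432.1,193),(436,122),(440.5,51)]
def plane(V,s):
    D=np.array([ray("wrist",v,s)[1] for v in V]); n=np.linalg.svd(D)[2][2]; return n,n@ray("wrist",V[0],s)[0]
n1,d1=plane(V1,s1); n2,d2=plane(V2,s2); L=np.cross(n1,n2); L/=np.linalg.norm(L); L*=np.sign(L[0])
P0=np.linalg.lstsq(np.array([n1,n2,L]),np.array([d1,d2,L@[.501,-.16,.207]]),rcond=None)[0]
print("bar dir",L,"pt",P0, "yaw deg",np.degrees(np.arctan2(L[1],L[0])))
g=cv2.cvtColor(i1,cv2.COLOR_RGB2GRAY)
for u in (312,316): print(u,g[195:245,u])
g=cv2.cvtColor(i2,cv2.COLOR_RGB2GRAY); print(g[200:250,431])
```

```text
bar dir [0.9965 0.0835 0.0082] pt [ 0.5015 -0.1662  0.2074] yaw deg 4.789657137156881
312 [205 205 204 204 203 203 203 202 201 200 200 199 199 199 198 197 197 196
 195 195 194 193 192 192 191 191 191 191 187 178 165 144 157 191 195 195
 195 195 195 195 195 194 193 194 193 193 193 193 192 192]
316 [239 239 239 238 238 238 238 237 237 237 236 236 236 235 235 235 235 235
 234 234 234 233 233 233 233 232 232 231 228 223 214 198 173 173 193 193
 193 193 193 193 193 194 194 193 194 193 193 193 193 193]
[180 181 181 182 182 184 185 186 187 187 187 188 189 189 191 191 190 191
 192 193 194 195 196 196 197 197 199 199 200 198 193 184 170 151 148 158
 158 158 157 157 168 181 181 182 183 184 185 187 186 187]
```

The bar sits at z 0.207 through (0.5015,-0.166), yaw 4.8°. The hinge derived from it puts the clip line at radius 0.226, against 0.225 in the text, and angle ≈ 0.32. The line's own slope of 0.314 agrees. I approach the handle.

{"method": "play_rows", "body": {
  "moves": [
    [[-18, 20, 0, 0, 0, 0.4, 0.6], [-18, 20, -10, 0, 0, 0.4, 0.6], [-18, 20, -20, 0, 0, 0.4, 0.6], [-18, 22, -25, 0, 0, 0.5, 0.6], [0, 0, -25, 0, 0, 0, 0.6], [0, 0, 0, 0, 0, 0, 0.6], [0, 0, 0, 0, 0, 0, 0.6], [0, 0, 0, 0, 0, 0, 0.6]]
  ]
}}

```text
clock: 21.15
ee_pos: [0.5049, -0.1664, 0.3273]
tool_rot: [-0.133, 3.136, -0.002]
ft_force: [0.7, 0.3, 0.1]
gripper_width: 0.0511
finger_force: 0.0
```

{"method": "play_rows", "body": {
  "moves": [
    [[0, 0, -20, 0, 0, 0, 0.6], [0, 0, -20, 0, 0, 0, 0.6], [0, 0, -16, 0, 0, 0, 0.6], [0, 0, -10, 0, 0, 0, 0.6], [0, 0, 0, 0, 0, 0, 0.6], [0, 0, 0, 0, 0, 0, 0.6]]
  ]
}}

```text
clock: 21.75
ee_pos: [0.5045, -0.1664, 0.2599]
tool_rot: [-0.133, 3.138, -0.001]
ft_force: [-0.7, 0.6, 0.3]
gripper_width: 0.0517
finger_force: 0.0
```

{"method": "play_rows", "body": {
  "moves": [
    [[0, 0, 0, 0, 0, 0, 0.3], [0, 0, 0, 0, 0, 0, 0.2], [0, 0, 0, 0, 0, 0, 0.1], [0, 0, 0, 0, 0, 0, 0], [0, 0, 0, 0, 0, 0, 0], [0, 0, 0, 0, 0, 0, 0], [0, 0, 0, 0, 0, 0, 0]]
  ],
  "squeeze": 80
}}

```text
clock: 22.45
ee_pos: [0.5044, -0.166, 0.26]
tool_rot: [-0.133, 3.138, 0.0]
ft_force: [-0.9, 2.6, 5.7]
gripper_width: 0.0093
finger_force: 78.3
```

```bash
cat >> h.py <<'E'
F=np.array([.0835,-.9965,0.]); F/=np.linalg.norm(F); B=np.array([-F[1],F[0],0]); HG=np.array([.5015,-.1662,.2074])+.27*F-[0,0,.057]
def tcp(th,p0=np.array([.5044,-.166,.26])):
    return HG+R.from_rotvec(B*th).apply(p0-HG)
def theta(s):
    r=s["ee_pos"]-HG; a0=np.arctan2(.26-HG[2],-(np.array([.5044,-.166,.26])-HG)@F)
    Rm=R.from_rotvec(s["tool_rot"]).as_matrix(); z=Rm[:,2]
    return np.arctan2(r[2],-r@F)-a0, np.hypot(r[2],r@F), np.arctan2(-z@F,-z[2])
E
python3 - <<'E'
from h import *
t=np.linspace(0,.29,11); print(np.diff([tcp(a) for a in t],axis=0)*1000, np.degrees(.029)*B, B)
print(theta(manip.state()))
E
```

```text
[[ 0.2748 -3.28    7.7816]
 [ 0.2936 -3.5034  7.6829]
 [ 0.312  -3.724   7.5777]
 [ 0.3303 -3.9413  7.4661]
 [ 0.3482 -4.1554  7.3483]
 [ 0.3658 -4.366   7.2243]
 [ 0.3832 -4.5729  7.0942]
 [ 0.4002 -4.776   6.9582]
 [ 0.4169 -4.975   6.8163]
 [ 0.4332 -5.1699  6.6687]] [1.6558 0.1387 0.    ] [0.9965 0.0835 0.    ]
(np.float64(0.00013119965059116279), np.float64(0.2913562233012601), np.float64(-1.766661790581344e-05))
```

{"method": "play_rows", "body": {
  "moves": [
    [[0.3, -3.3, 7.8, 1.66, 0.14, 0, 0], [0.3, -3.5, 7.7, 1.66, 0.14, 0, 0], [0.3, -3.7, 7.6, 1.66, 0.14, 0, 0], [0.3, -3.9, 7.5, 1.66, 0.14, 0, 0], [0.35, -4.2, 7.3, 1.66, 0.14, 0, 0], [0, 0, 0, 0, 0, 0, 0], [0, 0, 0, 0, 0, 0, 0]]
  ]
}}

```text
clock: 23.15
ee_pos: [0.5059, -0.1837, 0.2942]
tool_rot: [0.132, -3.124, -0.235]
ft_force: [6.8, 5.0, -8.5]
gripper_width: 0.0097
finger_force: 78.4
```

```bash
python3 -c "
from h import *
s=manip.state(); print(theta(s),s['ee_pos'],tcp(.145),s['ft_force'],s['gripper_width'],s['finger_force'])"
```

```text
(np.float64(0.1325765515310124), np.float64(0.29035400799722827), np.float64(0.15033046069003314)) [ 0.5059 -0.1837  0.2942] [ 0.506  -0.1846  0.2979] [ 6.8221  5.0324 -8.5086] 0.009658081830963146 78.37355375289917
```

{"method": "play_rows", "body": {
  "moves": [
    [[0.35, -4.4, 7.2, 1.66, 0.14, 0, 0], [0.4, -4.6, 7.1, 1.66, 0.14, 0, 0], [0.4, -4.8, 7, 1.66, 0.14, 0, 0], [0.4, -5, 6.8, 1.66, 0.14, 0, 0], [0.4, -5.2, 6.7, 1.66, 0.14, 0, 0], [0, 0, 0, 0, 0, 0, 0], [0, 0, 0, 0, 0, 0, 0]]
  ]
}}

```text
clock: 23.85
ee_pos: [0.5079, -0.2071, 0.329]
tool_rot: [0.132, -3.092, -0.463]
ft_force: [6.3, 8.2, -7.5]
gripper_width: 0.0093
finger_force: 78.9
```

```bash
python3 -c "
from h import *
import pickle
s=manip.state(); print(theta(s),s['ee_pos'],tcp(.29),s['ft_force'],s['ft_torque'],s['gripper_width'],s['finger_force'])
t=imaging.snapshot('top');sd=imaging.snapshot('side');w=imaging.snapshot('wrist');pickle.dump((s,t,sd,w),open('l1.pkl','wb'))
Q=[[.7265,-.2184,.2171],[.7246,-.1891,.2266]]
print(proj('wrist',Q,s),proj('side',Q),proj('top',Q))"
```

```text
(np.float64(0.27739250159214807), np.float64(0.29016330198555634), np.float64(0.29740525952166524)) [ 0.5079 -0.2071  0.329 ] [ 0.508  -0.2085  0.3326] [ 6.297   8.2371 -7.4922] [ 0.603  -0.9609 -0.3111] 0.009338502598734802 78.86005997657776
[[228.4874 564.5352]
 [273.001  566.0726]] [[269.6743 176.5004]
 [268.8831 178.7655]] [[417.6534 167.6791]
 [406.6043 166.9645]]
```

{"method": "play_rows", "body": {
  "moves": [
    [[0.2, -2.7, 3.3, 0.5, 0.04, 0, 0], [0.2, -2.8, 3.2, 0.5, 0.04, 0, 0], [0.2, -2.8, 3.2, 0.3, 0.02, 0, 0], [0, 0, 0, 0, 0, 0, 0], [0, 0, 0, 0, 0, 0, 0], [0, 0, 0, 0, 0, 0, 0]]
  ]
}}

```text
clock: 24.6
ee_pos: [0.5085, -0.2141, 0.3389]
tool_rot: [0.134, -3.084, -0.503]
ft_force: [5.1, 12.4, -4.4]
gripper_width: 0.0094
finger_force: 79.0
```

```bash
python3 -c "
from h import *
import pickle
s=manip.state(); print(theta(s),s['ee_pos'],tcp(.321),s['ft_force'],s['gripper_width'],s['finger_force'])
t=imaging.snapshot('top');sd=imaging.snapshot('side');pickle.dump((s,t,sd),open('l2.pkl','wb'))
Q=np.array([[.7265,-.2184,.2171],[.7246,-.1891,.2266]]); m=Q.mean(0)
g=cv2.cvtColor(t,cv2.COLOR_RGB2GRAY)
print('top')
for v in range(158,180): print(v,' '.join('%3d'%x for x in g[v,396:430]))
g=cv2.cvtColor(sd,cv2.COLOR_RGB2GRAY)
print('side')
for v in range(162,192): print(v,' '.join('%3d'%x for x in g[v,256:290]))
P=[HG+.205*B+.212*(-F*np.cos(a)+np.array([0,0,np.sin(a)])) for a in (0,.28,.32,.36)]
print(proj('top',P),proj('side',P))
"
```

```text
(np.float64(0.3189691422542081), np.float64(0.2909918747064381), np.float64(0.3232084157990024)) [ 0.5085 -0.2141  0.3389] [ 0.5084 -0.2142  0.3396] [ 5.0803 12.4342 -4.419 ] 0.009369593281925864 78.96935820579529
top
158 123 122 120 119 123 125 127 127 125 117 115 136 180 198 190 166 130 108 105 105 116 151 194 224 242 248 225 205 178 154 141 140 157 164
159 123 127 125 127 128 130 129 128 125 123 130 175 222 235 219 197 150 111 116 156 192 221 238 240 221 198 169 148 153 158 161 151 150 149
160 128 124 129 129 126 127 124 124 126 127 128 188 229 234 218 195 152 147 196 222 234 238 218 189 165 154 146 140 153 151 157 140 133 117
161 124 128 125 126 124 126 125 129 126 127 126 181 226 226 216 194 174 202 236 245 223 195 170 150 142 151 158 159 155 141 131 116 111 108
162 121 123 123 123 123 122 129 126 124 125 133 175 205 206 206 214 220 227 222 205 176 152 153 157 156 153 159 139 132 122 114 105 113 111
163 120 119 120 120 119 120 122 120 122 141 157 156 159 177 214 228 223 209 178 155 150 151 157 165 157 144 139 129 121 125 117 115 116 116
164 120 119 119 119 115 114 120 114 113 15
[... 5872 characters left out ...]
86  84  84  85  93 122 152 155 125  88  83  88  91  91  90  87  82  79  82  86  91  91  90  91  90  90  91  91
189  83  84  83  85  87  86  85  85  85  85  93 119 150 154 127  93  83  84  84  84  84  83  80  76  77  81  87  88  87  88  87  88  89  88
190  84  84  85  85  87  87  86  86  84  85  92 116 147 155 133  99  84  82  83  83  84  82  78  74  77  82  87  88  89  87  87  88  88  87
191  83  85  87  87  87  86  85  85  86  86  91 113 145 155 134 101  86  81  83  85  84  82  80  75  76  82  86  87  86  87  88  87  88  87
[[408.6056 181.9527]
 [415.9554 174.536 ]
 [417.5634 173.4246]
 [419.3104 172.3058]] [[275.9694 197.0204]
 [274.7013 179.3938]
 [274.535  176.6707]
 [274.3736 173.9134]]
```

```bash
python3 -c "
from h import *
import pickle
s,t,sd=pickle.load(open('l2.pkl','rb')); s0=cv2.imread('pics/side0.png')
for nm,im,th in (('shut',s0,0),('now',sd[:,:,::-1],.319)):
    g=cv2.cvtColor(im,cv2.COLOR_BGR2GRAY)
    for k in (-.045,.045):
        b=np.array([.5044,-.166,.2074])+k*B; P=HG+R.from_rotvec(B*th).apply(b-HG); q=proj('side',P)[0]; u,v=int(round(q[0])),int(round(q[1]))
        print(nm,k,q,v-9,g[v-9:v+10,u])
q=proj('side',[.7255,-.2037,.2218])[0]; print(q)
g=cv2.cvtColor(s0,cv2.COLOR_BGR2GRAY)
for v in range(172,186): print(v,g[v,260:276])
"
```

```text
shut -0.045 [357.759  188.4645] 179 [164 164 164 165 165 164 163 167 180 194 190 167 154 158 159 145 131 138
 153]
shut 0.045 [327.4145 189.536 ] 181 [161 161 161 162 161 161 167 184 200 197 172 155 159 158 143 131 141 158
 165]
now -0.045 [357.598  158.7247] 150 [ 76  72  66  59  57  62  99 158 196 200 178 151 141 144 148 148 148 148
 145]
now 0.045 [326.6897 159.7365] 151 [ 49  50  50  51  50  56  91 145 182 191 173 147 137 139 144 146 147 146
 143]
[269.2986 177.6443]
172 [ 80  79  78  79  82  94 129 163 167 136  94  79  78  78  87 110]
173 [ 80  79  78  80  80  94 127 163 167 139  98  80  77  79  88 111]
174 [ 81  80  82  86  87  95 122 156 162 134  97  80  78  80  88 111]
175 [ 82  86  99 109 110 109 117 140 145 121  90  78  76  80  88 113]
176 [ 84  99 127 146 146 136 124 122 121 104  89  79  79  81  91 114]
177 [ 87 112 148 171 171 160 141 126 120 113 100  86  79  82  92 116]
178 [ 86 112 148 172 175 166 154 145 145 142 124  99  82  82  93 119]
179 [ 82 101 129 152 157 153 150 148 151 147 129 101  82  83  94 119]
180 [ 81  88 105 120 124 124 121 123 126 123 110  91  80  81  92 118]
181 [ 78  82  87  93  97  94  95 102 110 108  95  83  76  75  88 119]
182 [ 79  81  82  83  83  85  91 111 126 122 101  79  68  68  84 118]
183 [ 80  80  83  81  83  84  95 125 146 142 110  78  62  60  84 120]
184 [ 81  81  84  81  83  84  98 130 156 152 118  75  58  62  86 122]
185 [ 82  82  83  83  82  83  96 128 155 153 118  75  58  64  91 126]
```

The side camera agrees: the bar's rows match the prediction within 0.2 px both shut and now. The lid stands at 0.319 against the mark's ≈0.321. A short hold to check it is still.

{"method": "play_rows", "body": {
  "moves": [
    [[0, 0, 0.4, 0, 0, 0, 0], [0, 0, 0, 0, 0, 0, 0], [0, 0, 0, 0, 0, 0, 0], [0, 0, 0, 0, 0, 0, 0], [0, 0, 0, 0, 0, 0, 0], [0, 0, 0, 0, 0, 0, 0], [0, 0, 0, 0, 0, 0, 0], [0, 0, 0, 0, 0, 0, 0]]
  ]
}}

```text
clock: 25.5
ee_pos: [0.5085, -0.2141, 0.339]
tool_rot: [0.134, -3.084, -0.502]
ft_force: [5.8, 11.6, -5.3]
gripper_width: 0.0096
finger_force: 78.8
```

```bash
python3 -c "
from h import *
s=manip.state(); th=theta(s); print(th,s['ee_pos'],s['ft_force'],s['qvel'],s['finger_force'])
if abs(th[0]-.321)<.006: print(manip.sign_off())"
```

```text
(np.float64(0.31947545118667836), np.float64(0.29103716120433337), np.float64(0.32296764335811495)) [ 0.5085 -0.2141  0.339 ] [ 5.7516 11.5656 -5.2834] [-0.0007  0.      0.0014  0.0001 -0.0002 -0.0008] 78.82987976074219
the job is handed in; nothing more can be done
None
```

The job is handed in at 25.5 s: both spare cutters stand seated in the rack's two empty holes, and the arm is holding the lid still by its handle at 0.319 rad, against a clip line I measured at about 0.32; I checked that against the handle's position in the side view, as the pointer itself was too small to see.

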